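# Set and lock the pressure regulator, then switch to the test gauge

## Task

On the pressure panel, turn the big black regulator knob until its pointer stands at the set-point flag, then pull the knob straight up until it locks. After that, swing the changeover lever fully over towards the outlet that has the round gauge on it. Do not move the set-point flag or the things lying about.

Things in the scene. Friction and masses are not known exactly. Their poses are not given: they have to be found in the camera images.
- panel: Fixed grey plate 215 x 316 x 12 mm with the white regulator housing (100 mm across, top at z 42 mm) and a brass valve. Origin on the bench; x to the back, y left, z up; plate x -85..130, y -158..158 mm. Vertical axes: knob at (0, 95), lever at (0, -65). Outlets at y -15 (left) and -115 (right), facing the back: one has the gauge, the other a blanking plug. Position and yaw vary.
- knob_turn (a joint): Knob angle, rad: at 0 its pointer points to panel -x (near side), growing clockwise seen from above (a quarter turn brings the pointer to panel +y, left). Range -0.5 to 3.2, starts near 0. Stays where it is left; turning takes about 0.07 N m, many times more once locked.
- knob_lift (a joint): Knob's lift, m: 0 pushed in, 0.012 fully up at its stop. Pulling it up takes about 4 N, about 6 N past 6 mm where a friction lock begins to grip; at the stop it is locked: it stays up by itself and strongly resists turning.
- knob_grip (a point): On the knob axis, 78 mm above the bench when pushed in. The grip is an upright black bar 64 long, 22 wide, 39 mm high (52 to 91 mm above the bench), lying along the pointer; pinch it across its 22 mm. Below it a round skirt 66 mm across, top 52 mm above the bench. A white line on the bar's top marks the pointer half. All rises with the knob.
- pointer_tip (a point): Tip of the knob's short black pointer, 43 mm from the knob axis, 46 mm above the bench when the knob is pushed in; turns and rises with the knob.
- flag (a joint): Angle of the set-point flag about the knob axis, rad, same zero and direction as knob_turn: the pointer stands at the flag when both are equal. Stiff (0.5 N m); leave it as it is.
- flag_tip (a point): Inner tip of the set-point flag, a dark steel tab 10 mm wide standing on a ring round the rim of the housing (from 34 to 52 mm above the bench, 43 to 55 mm from the knob axis). This tip is 43 mm from the axis, 45 mm above the bench.
- lever (a joint): Angle of the changeover lever, rad: 0 points to panel -x (near side, both outlets shut), growing clockwise seen from above: + swings its grip to the left (panel +y), - to the right (panel -y); stops at +1.3 and -1.3. Stays where it is left; turning takes about 0.08 N m. It starts near 0.
- lever_grip (a point): Middle of the lever's upright round black grip: 18 mm in diameter, from 66 to 110 mm above the bench, this point at 92 mm. It stands 60 mm from the lever axis at the end of a flat dark bar (60 to 68 mm above the bench), and moves round with the lever.
- lever_axis (a point): Point on the lever's vertical axis, 92 mm above the bench; fixed in the panel.
- gauge: Round white-faced pressure gauge lying face up with its brass stem in one outlet (left or right, this varies), fixed to it: 105 x 68 x 32 mm, its top 44 mm above the bench. Origin at the centre of its underside, on the plate, 70 mm behind the lever axis in panel x and 50 mm to the left or right of it in panel y.
- blank: Small knurled blanking plug, 20 mm across and 22 mm long, lying in the other outlet, fixed; its origin is where a gauge's would be, about 40 mm behind the plug.
- adapter: Bystander: steel threaded pipe adapter, 27 x 31 x 29 mm, loose on the panel's plate near its front edge. Origin at the centre of its underside.
- ptfe_tape: Bystander: roll of thread tape on a blue spool, 52 mm across, 14 mm high, loose on the plate behind the regulator. Origin at the centre of its underside.
- screwdriver: Bystander: screwdriver with blue handle, 26 x 189 x 27 mm, loose on the bench in front of the panel. Origin at the centre of its underside.
- spanner: Bystander: open-ended spanner, 40 x 166 x 6 mm, loose on the bench left of the panel. Origin at the centre of its underside.
- hex_key_set: Bystander: red folding hex key set, 30 x 92 x 20 mm, loose on the bench right of the panel. Origin at the centre of its underside.

How it is judged:
By the outcome, as a careful person would: the job done as asked, in the order asked, and still so for the second after the job is handed in, with the robot touching nothing.
It also fails if it takes over 48 s, if anything falls off the work surface, if the arm or the gripper's body presses on something with over 40 N, if the wrist force passes 120 N, or if a joint passes its speed limit or range.

## Robot

A 6-joint arm with a two-finger parallel gripper is mounted at the origin on a cart in front of the work surface, level with it; the furniture and walls round the work are solid. World frame = base frame: x ahead of the robot, y to its left, z up, the work surface at z = 0. Lengths are in m, angles in rad, forces in N, time in s.
With the tool pointing down it reaches from about 0.375 to 0.825 m from the base axis. Payload 5.5 kg.
Tool frame: the origin (TCP) lies between the finger pads; the fingertips stand 22 mm ahead of it and the grasp point (between the pads) lies 3 mm ahead of it; z points along the fingers, y is the direction in which the jaws open and shut (so a half turn about z gives the same grasp; the last joint's range is limited). The gripper opens to 85 mm and grips with 20 to 120 N. Pads are 22 mm wide; open, the fingers measure 114 mm over their backs; the gripper's body (76 mm by 85 mm) begins 54 mm behind the grasp point. The pads swing forward as they close: fully open they stand 13 mm farther back than shut.
Start: joints at [1.159, 0.314, -0.047, 1.21, 0, 1.571], TCP at [0.24, 0.55, 0.253] pointing down, gripper open.
Joint ranges: [-2.67, 2.67], [-0.69, 1.73], [-1.03, 1.25], [-2.08, 2.16], [-1.42, 1.45], [-3.14, 3.14]. Speed limits (rad/s): [2.39, 2.39, 3.01, 3.14, 3.14, 3.14].

## Interface

Orientations are given as a rotation vector (axis times angle).
In Python, from cell import manip, snapshot, ticket, spotter gives the robot as it stands. The module is installed in compiled form; this text tells all that it offers.
- The arm moves only by the tool step_arm, never from a script. Its argument "plan" is a list of rows, each a list of 3 entries, a list of its own where there are three numbers: the turn, a rotation vector about the world's x, y, z in rad, then the shift along the world's x, y, z in units of 40 mm (1.0 is 40 mm), then the finger opening in mm, from 0 to 85.4. A call has 1 to 8 rows; each row shifts and turns the pose as measured when the row begins; what a row does not reach is not made up. A row lasts 1/8 s, in which the tool goes at most 62.5 mm and 10.7 degrees, less where a joint would pass 70% of its speed; a pose out of reach is approached as far as the arm can. A call is refused whole if a number of a shift passes 1 or a number of a turn 0.188, either way. A call with a gripper value outside its range is refused whole. The fingers move at their own pace and stop on an object; "newtons" is the grip in N (left out, the last holds). Time passes only in rows, so rows that do not move let the fingers close. It gives the time, the measured TCP pose, the force and the opening at its end, in the units of the state.
- manip.state(): the state, without advancing time (a new reading comes with each control period).
- snapshot(name): name is "scene" or "top" or "wrist"; returns a dict with "frame" (384x512x3 uint8, red, green, blue), "range_z" (384x512 float32, m along the optical axis (not along the pixel's ray), 0 where there is no reading), "camera_matrix" (3x3 intrinsics, pixels), "R" (3x3) and "t" (3): a world point X has camera coordinates R X + t. Camera axes: x right, y down, z forward; pixel columns grow to the right and rows downward; lengths in m; the calibration is good to about 2 mm. A picture is of the moment at which its call begins.
- ticket.hand_in(): hands the job in, once; it reports no verdict.
Trained networks look in the newest picture that a camera, given by its name, has taken for a name from the list of things; names that differ only in an ending like _2 or _b are one class to them, and where a whole thing is asked for, a point or a joint stands for the part that bears it (a point fixed in the world has none). Each returns a list of dicts, best first, with "confidence" (0 to 1); they miss things now and then, are a little off and sometimes report something else, mostly with a low value. They report only what shows in the picture. A call takes as long as a camera call.
- spotter.recognise(label, camera): "position" ([column, row] in pixels, amid what is visible of it).
- spotter.cut_out(label, camera): "mask" (384x512 bool, what is visible of it) and "position" ([column, row] in pixels, amid what is visible of it).
- spotter.tip_of(label, camera): "position" ([column, row] in pixels: a listed point, or the origin of a listed thing).
The state is a dict: "time_s": time; "joint_positions": joint angles; "joint_velocities": joint speeds; "effort": joint torques, N m; "eef_pos": TCP position; "ee_rot": TCP orientation; "ft_force": force on the tool from outside, world axes, zero at the start; "ft_torque": the same for the moment, N m; "width": finger opening in m.
Only numpy, scipy, OpenCV 4.12 (cv2) and the standard library are available. Lean on these libraries where they do the work, as an engineer would, in place of code of your own. Each camera call takes 0.05 s, during which the arm holds its last target. There are 200 camera calls.

## Working session

There is one attempt and no reset: what is moved stays moved. The work goes in short steps, Python scripts to look and compute and a tool call to move; the robot and the scene stay as the last step left them, time stands still between calls to the robot, and variables do not carry over. Pictures are saved under pics/ and viewed, about 8 in all and at most 12, crops included, and the job is handed in when it is done.

Besides the shell and the picture viewer there is one more tool, called after ">>>" as name([rows], argument=value, ...), one row to a line, values as JSON. step_arm: Moves the arm, as the interface text tells. Its arguments: {"type":"object","properties":{"plan":{"type":"array"},"newtons":{"type":"number"}},"required":["plan"]}

```bash
mkdir -p pics; cat > h.py <<'E'
import numpy as np, cv2
from cell import manip, snapshot, ticket, spotter
def back(s,px,z):
    "pixel -> world point on the plane of height z"
    K,R,t=(np.array(s[k]) for k in("camera_matrix","R","t"))
    d=R.T@np.linalg.solve(K,[px[0],px[1],1]); c=-R.T@t
    return c+d*(z-c[2])/d[2]
def save(s,n): cv2.imwrite(f"pics/{n}.png",cv2.cvtColor(s["frame"],cv2.COLOR_RGB2BGR))
E
python3 - <<'E'
from h import *
H=dict(knob_grip=.078,pointer_tip=.046,flag_tip=.045,lever_grip=.092,lever_axis=.092,gauge=.012,blank=.012,panel=0,adapter=.012,ptfe_tape=.012,screwdriver=0,spanner=0,hex_key_set=0)
for c in("top","scene"):
    s=snapshot(c); save(s,c+"0")
    for n,z in H.items():
        for r in spotter.tip_of(n,c)[:2]:
            print(c,n,round(r["confidence"],2),np.round(r["position"],1),back(s,r["position"],z).round(4))
print(manip.state())
E
cd pics; python3 -c "
import cv2;a=cv2.imread('top0.png');b=cv2.imread('scene0.png')
cv2.imwrite('both.png',cv2.resize(cv2.hconcat([a,b]),None,fx=.78,fy=.78))"
```

```text
top knob_grip 0.66 [218.1 161.3] [0.5895 0.2128 0.078 ]
top knob_grip 0.31 [310.2 159.9] [ 0.5967 -0.0062  0.078 ]
top pointer_tip 0.66 [216.4 181.6] [0.5468 0.2177 0.046 ]
top flag_tip 0.67 [201.6 170.6] [0.5737 0.2546 0.045 ]
top flag_tip 0.53 [139.3 230.3] [0.4259 0.3971 0.045 ]
top lever_grip 0.86 [277.8 196.7] [0.5041 0.0714 0.092 ]
top lever_grip 0.72 [301.1 259.1] [0.3622 0.0181 0.092 ]
top lever_axis 0.95 [288.4 175.9] [0.5538 0.0468 0.092 ]
top gauge 0.65 [312.1 157.4] [ 0.6201 -0.0196  0.012 ]
top blank 0.36 [274.1 152.6] [0.6309 0.0765 0.012 ]
top panel 0.58 [261.6 180.4] [0.5611 0.107  0.    ]
top adapter 0.5 [253.8 197.5] [0.515  0.1262 0.012 ]
top ptfe_tape 0.63 [247.6 138.2] [0.6676 0.1441 0.012 ]
top screwdriver 0.7 [300.7 256.4] [0.3726 0.0091 0.    ]
top spanner 0.59 [141.4 230.4] [0.4301 0.4023 0.    ]
top hex_key_set 0.89 [372.1 200.2] [ 0.515 -0.171  0.   ]
scene knob_grip 0.64 [264.3 164.3] [0.5928 0.2083 0.078 ]
scene pointer_tip 0.87 [248.8 180.6] [0.5386 0.2072 0.046 ]
scene flag_tip 0.66 [245.7 169.9] [0.5563 0.2474 0.045 ]
scene lever_grip 0.52 [266.6 203.8
[... 626 characters left out ...]
.6] [ 0.5029 -0.1702  0.    ]
{'time_s': 1.4, 'joint_positions': array([ 1.15900640e+00,  3.13498224e-01, -4.71150675e-02,  1.21019469e+00,
       -2.19936899e-05,  1.57079239e+00]), 'joint_velocities': array([ 0.00132824, -0.00142709,  0.00041831,  0.00038668, -0.00265336,
        0.00060021]), 'effort': array([ 2.98998420e-03, -5.39451742e+01,  3.40047884e+01,  1.42448349e-03,
        1.10639389e-04, -5.23323465e-06]), 'eef_pos': array([0.24015247, 0.54983184, 0.25329394]), 'ee_rot': array([ 6.42267603e-01,  3.07521974e+00, -2.49768246e-05]), 'ft_force': array([-0.75003433,  0.46096001, -0.24240991]), 'ft_torque': array([-0.06067129,  0.03344353, -0.00608379]), 'width': 0.0854947234185266}
```

View pics/both.png

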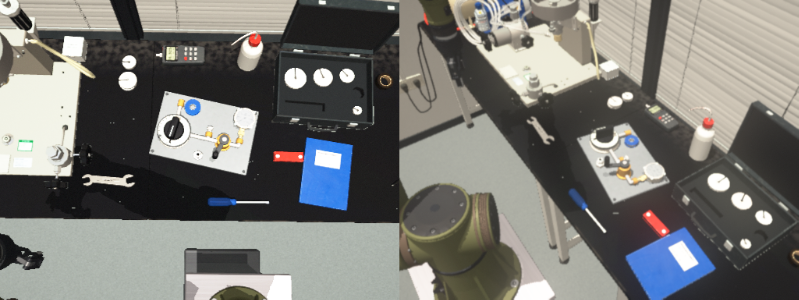

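The lever axis is near (0.554, 0.047) and the knob near (0.59, 0.21), so panel yaw is about -0.21. The gauge is on the right outlet. The flag stands about 1 rad clockwise of the pointer. I'll move over the knob for a closer look.

>>> step_arm([
  [[0,0,0.05],[0.95,-0.95,0],85],
  [[0,0,0.05],[0.95,-0.95,0],85],
  [[0,0,0.05],[0.95,-0.95,0],85],
  [[0,0,0.05],[0.95,-0.95,0],85],
  [[0,0,0],[0.95,-0.95,0],85],
  [[0,0,0],[0.95,-0.95,0],85],
  [[0,0,0],[0.95,-0.95,0],85],
  [[0,0,0],[0.95,-0.95,0],85],
])

```text
time_s: 2.4
eef_pos: [0.55, 0.2394, 0.254]
ee_rot: [0.308, 3.124, 0.005]
ft_force: [-0.5, -0.0, 0.8]
width: 0.0845
```

```bash
python3 - <<'E'
from h import *
H=dict(knob_grip=.078,pointer_tip=.046,flag_tip=.045,lever_grip=.092,lever_axis=.092)
s=snapshot("wrist"); save(s,"w1")
for n,z in H.items():
    for r in spotter.tip_of(n,"wrist")[:2]:
        print(n,round(r["confidence"],2),np.round(r["position"],1),back(s,r["position"],z).round(4))
for n in("knob_grip","flag_tip"):
    for r in spotter.cut_out(n,"wrist")[:1]:
        m=r["mask"]; v,u=np.nonzero(m); print(n,r["confidence"],m.sum(),u.min(),u.max(),v.min(),v.max())
# housing circle: white, height ~42mm
K,R,t=(np.array(s[k]) for k in("camera_matrix","R","t")); v,u=np.mgrid[:384,:512]; z=s["range_z"]
P=(np.stack([(u-K[0,2])/K[0,0]*z,(v-K[1,2])/K[1,1]*z,z],-1)-t)@R
np.save("P.npy",P)
m=(abs(P[...,2]-.091)<.004)&(z>0)&(np.hypot(P[...,0]-.59,P[...,1]-.21)<.06)
q=P[m][:,:2].astype(np.float32); print("bar top",len(q),cv2.minAreaRect(q))
print(manip.state()["eef_pos"], -R.T@t)
E
```

```text
knob_grip 0.89 [229.4 214.1] [0.5856 0.2039 0.078 ]
pointer_tip 0.92 [237.8 170.9] [0.5446 0.2207 0.046 ]
lever_grip 0.72 [ 88.9 167.5] [0.5024 0.0752 0.092 ]
lever_axis 0.83 [ 82.6 216.4] [0.5522 0.0491 0.092 ]
lever_axis 0.59 [35.3 57.3] [0.3947 0.064  0.092 ]
knob_grip 0.98 2355 206 258 174 245
flag_tip 0.42 2503 53 110 218 287
bar top 1047 ((0.5875358581542969, 0.20426249504089355), (0.021939735859632492, 0.06323681771755219), 73.09626007080078)
[0.54793883 0.24179892 0.25385991] [0.48136779 0.25287208 0.37441863]
```

View pics/w1.png

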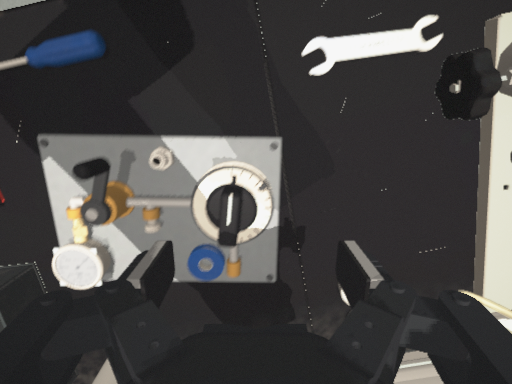

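The panel is clear and the bar's top centre is (0.5875, 0.2043). A dark mark near (262,185) is probably the flag, so I'll zoom in on it.

```bash
python3 - <<'E'
from h import *
a=cv2.imread("pics/w1.png")[150:260,175:290]; cv2.imwrite("pics/w1z.png",cv2.resize(a,None,fx=5,fy=5,interpolation=cv2.INTER_CUBIC))
P=np.load("P.npy"); c=np.array([.5875,.2043]); d=P[...,:2]-c; r=np.hypot(*np.moveaxis(d,-1,0))
f=cv2.cvtColor(cv2.imread("pics/w1.png"),6)
m=(r>.044)&(r<.054)&(P[...,2]>.046)&(P[...,2]<.058)
print(np.c_[np.argwhere(m)[:,::-1],np.degrees(np.arctan2(d[m][:,1],d[m][:,0])).round(),(1000*r[m]).round(),(1000*P[m][:,2]).round(),f[m]][:60])
E
```

```text
[[265. 180. 119.  54.  50. 151.]
 [264. 181. 119.  52.  50. 131.]
 [265. 181. 119.  53.  51. 136.]
 [266. 181. 118.  54.  52. 139.]
 [264. 182. 119.  51.  52. 108.]
 [265. 182. 118.  52.  53. 128.]
 [266. 182. 117.  53.  52. 146.]
 [264. 183. 118.  51.  52.  97.]
 [265. 183. 117.  52.  53. 109.]
 [266. 183. 116.  52.  52. 116.]
 [267. 183. 115.  53.  52. 140.]
 [263. 184. 116.  48.  47.  98.]
 [264. 184. 115.  49.  47. 101.]
 [265. 184. 116.  51.  53.  96.]
 [266. 184. 115.  52.  52. 121.]
 [267. 184. 114.  53.  52. 130.]
 [268. 184. 114.  54.  52. 133.]
 [261. 185. 117.  46.  47. 165.]
 [262. 185. 116.  46.  46. 100.]
 [263. 185. 115.  47.  47. 107.]
 [265. 185. 113.  49.  47. 100.]
 [266. 185. 114.  51.  52.  99.]
 [267. 185. 113.  52.  53. 123.]
 [268. 185. 113.  53.  53. 134.]
 [269. 185. 111.  54.  51. 154.]
 [261. 186. 115.  45.  47. 132.]
 [262. 186. 115.  46.  48. 108.]
 [263. 186. 114.  47.  47. 104.]
 [264. 186. 113.  48.  48. 100.]
 [265. 186. 112.  49.  47. 105.]
 [266. 186. 112.  50.  51. 115.]
 [267. 186. 112.  51.  52. 115.]
 [268. 186. 111.  52.  52. 130.]
 [269. 186. 110.  53.  52. 148.]
 [261. 187. 114.  44.  48. 110.]
 [262. 187. 113.  45.  47. 106.]
 [263. 187. 112.  46.  47. 104.]
 [264. 187. 112.  47.  47. 107.]
 [267. 187. 111.  51.  52. 128.]
 [268. 187. 110.  52.  52. 144.]
 [269. 187. 109.  53.  52. 161.]
 [270. 187. 109.  54.  52. 178.]
 [262. 188. 112.  44.  47. 114.]
 [263. 188. 111.  45.  48. 115.]
 [268. 188. 109.  51.  53. 150.]]
```

View pics/w1z.png

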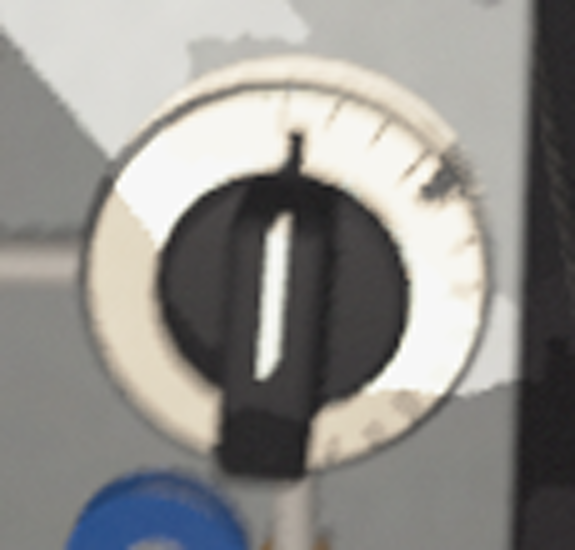

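The flag is at world bearing about 114° and the pointer at about 163°, so the knob needs roughly -49° of turn. Now over the bar and down.

>>> step_arm([
  [[0,0,-0.05],[0.5,-0.5,0],85],
  [[0,0,-0.05],[0.5,-0.45,0],85],
  [[0,0,0],[0,0,-0.8],85],
  [[0,0,0],[0,0,-0.8],85],
])

```text
time_s: 3.3
eef_pos: [0.5902, 0.2066, 0.1922]
ee_rot: [0.459, 3.1, 0.011]
ft_force: [0.1, 0.3, -0.3]
width: 0.0851
```

```bash
python3 - <<'E'
from h import *
from scipy.spatial.transform import Rotation as Ro
s=manip.state(); y=Ro.from_rotvec(s["ee_rot"]).as_matrix(); print(s["eef_pos"],np.degrees(np.arctan2(y[1,1],y[0,1])),y[:,2])
E
```

```text
[0.59022699 0.20657352 0.19223696] 73.16487361561326 [ 0.00862216  0.00570056 -0.99994658]
```

>>> step_arm([
  [[0,0,0],[-0.05,-0.05,-0.8],85],
  [[0,0,0],[0,0,-0.8],85],
  [[0,0,0],[0,0,-0.7],85],
  [[0,0,0],[0,0,-0.4],85],
  [[0,0,0],[0,0,0],85],
])

```text
time_s: 3.92
eef_pos: [0.5877, 0.2048, 0.0789]
ee_rot: [0.461, 3.102, 0.009]
ft_force: [0.3, -0.0, -0.1]
width: 0.0848
```

Well placed, with no contact. Closing at a moderate grip.

>>> step_arm([
  [[0,0,0],[0,0,0],15],
  [[0,0,0],[0,0,0],15],
  [[0,0,0],[0,0,0],15],
  [[0,0,0],[0,0,0],15],
  [[0,0,0],[0,0,0],15],
  [[0,0,0],[0,0,0],15],
], newtons=60)

```text
time_s: 4.68
eef_pos: [0.5895, 0.2038, 0.083]
ee_rot: [0.462, 3.098, 0.008]
ft_force: [0.0, -0.5, -1.9]
width: 0.021
```

>>> step_arm([
  [[0,0,-0.15],[0,0,-0.02],15],
  [[0,0,-0.15],[0,0,-0.02],15],
  [[0,0,-0.15],[0,0,-0.02],15],
  [[0,0,-0.15],[0,0,-0.02],15],
])

```text
time_s: 5.18
eef_pos: [0.5886, 0.2019, 0.0827]
ee_rot: [1.383, 2.808, -0.003]
ft_force: [-3.5, -3.5, 6.9]
width: 0.0213
```

```bash
cat >> h.py <<'E'
from scipy.spatial.transform import Rotation as Ro
def jaw():
    s=manip.state(); m=Ro.from_rotvec(s["ee_rot"]).as_matrix()
    print("tcp",s["eef_pos"].round(4),"jaw",np.degrees(np.arctan2(m[1,1],m[0,1])).round(2),"z",m[:,2].round(3),"F",s["ft_force"].round(1),"M",s["ft_torque"].round(2),"w",s["width"])
E
python3 -c "
from h import *
jaw(); save(snapshot('wrist'),'w2')"
```

```text
tcp [0.5886 0.2019 0.0827] jaw 37.58 z [ 0.009 -0.007 -1.   ] F [-3.5 -3.5  6.9] M [-0.61  0.84  0.09] w 0.02130242946325491
```

View pics/w2.png

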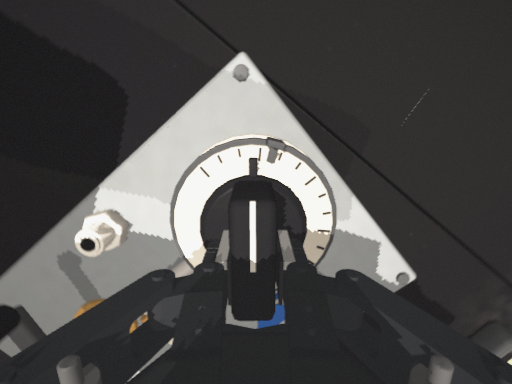

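The wrist view shows the pointer tip at (253,160) and the flag just to its right at about (274,152). I'll measure the remaining angle.

```bash
cat > ang.py <<'E'
from h import *
import sys
s=snapshot("wrist"); save(s,sys.argv[1]); jaw()
K,R,t=(np.array(s[k]) for k in("camera_matrix","R","t")); v,u=np.mgrid[:384,:512]; z=s["range_z"]
P=(np.stack([(u-K[0,2])/K[0,0]*z,(v-K[1,2])/K[1,1]*z,z],-1)-t)@R
dz=float(sys.argv[2]) if len(sys.argv)>2 else 0
# housing disk centre: fit circle to white rim
for n,h in(("pointer_tip",.046+dz),("flag_tip",.045),("knob_grip",.078+dz)):
    for r in spotter.tip_of(n,"wrist")[:2]: 
        X=back(s,r["position"],h); d=X[:2]-[.5875,.2043]
        print(n,round(r["confidence"],2),np.round(r["position"],1),X.round(4),"ang",np.degrees(np.arctan2(d[1],d[0])).round(1),"r",np.hypot(*d).round(4))
d=P[...,:2]-[.5875,.2043]; r=np.hypot(d[...,0],d[...,1]); a=np.degrees(np.arctan2(d[...,1],d[...,0]))
m=(r>.0445)&(r<.0545)&(P[...,2]>.048)&(P[...,2]<.057)&(a>90)&(a<150)
print("flag top",m.sum(),a[m].mean(),a[m].min(),a[m].max(),P[m].mean(0))
b=(abs(P[...,2]-.091-dz)<.005)&(r<.045); q=P[b][:,:2].astype(np.float32)
if len(q): print("bar",len(q),cv2.minAreaRect(q))
E
python3 ang.py w2b
```

```text
tcp [0.5887 0.202  0.0827] jaw 37.71 z [ 0.009 -0.007 -1.   ] F [-4.2 -3.1  7. ] M [-0.61  0.8  -0.09] w 0.021096589551881765
pointer_tip 0.86 [253.6 154.8] [0.561  0.2401 0.046 ] ang 126.5 r 0.0446
flag_tip 0.74 [271.2 158. ] [0.5702 0.2446 0.045 ] ang 113.2 r 0.0439
knob_grip 0.77 [254.5 250.2] [0.5873 0.2063 0.078 ] ang 94.5 r 0.002
flag top 151 114.55880217701089 108.9515514572322 119.79560711430734 [0.56574484 0.25191003 0.05158342]
bar 6097 ((0.5872303247451782, 0.2042400985956192), (0.04385891929268837, 0.06448322534561157), 12.331847190856934)
```

>>> step_arm([
  [[0,0,-0.11],[0,0,0],15],
  [[0,0,-0.11],[0,0,0],15],
  [[0,0,0],[0,0,0],15],
])

```text
time_s: 5.8
eef_pos: [0.5879, 0.2014, 0.0829]
ee_rot: [1.684, 2.64, -0.007]
ft_force: [-0.6, -0.6, -1.0]
width: 0.0214
```

```bash
python3 ang.py w3
```

```text
tcp [0.5879 0.2014 0.0829] jaw 24.98 z [ 0.007 -0.01  -1.   ] F [-0.8 -1.8 -0.2] M [-0.15  0.05 -0.1 ] w 0.02146614164227374
pointer_tip 0.81 [254.8 156.4] [0.5701 0.2444 0.046 ] ang 113.4 r 0.0437
flag_tip 0.59 [255.9 158.4] [0.5712 0.2435 0.045 ] ang 112.5 r 0.0424
knob_grip 0.64 [249.7 251.4] [0.5858 0.2046 0.078 ] ang 169.9 r 0.0017
flag top 147 114.23770819242851 108.7566494566699 119.63955822826523 [0.56601813 0.25201383 0.0515415 ]
bar 6112 ((0.5871897339820862, 0.20454901456832886), (0.06374902278184891, 0.04399752989411354), 89.87197875976562)
```

View pics/w3.png

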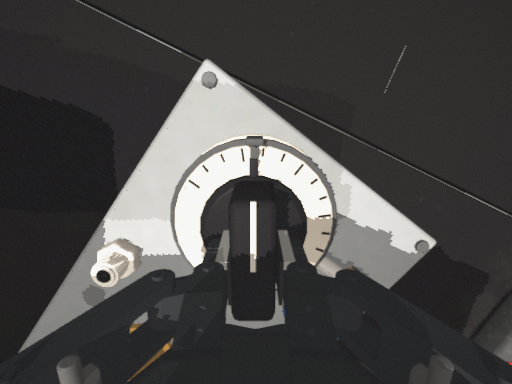

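The pointer and flag line up at column 254-255, with about 0.8° left. I'll trim that, then pull up.

>>> step_arm([
  [[0,0,-0.012],[0,0,0],10],
  [[0,0,0],[0,0,0.1],10],
  [[0,0,0],[0,0,0.12],10],
  [[0,0,0],[0,0,0.12],10],
  [[0,0,0],[0,0,0.12],10],
], newtons=90)

```text
time_s: 6.62
eef_pos: [0.5867, 0.201, 0.0967]
ee_rot: [1.699, 2.633, -0.013]
ft_force: [14.8, 3.9, -53.2]
width: 0.0204
```

```bash
python3 ang.py w4 0.012
```

```text
tcp [0.5869 0.201  0.0964] jaw 24.32 z [ 0.002 -0.011 -1.   ] F [ 10.6   2.8 -36.8] M [ 0.79 -2.96 -0.06] w 0.02087716690232031
pointer_tip 0.63 [254.6 156.6] [0.5693 0.2438 0.058 ] ang 114.7 r 0.0435
flag_tip 0.68 [256.1 156. ] [0.5709 0.2426 0.045 ] ang 113.5 r 0.0417
knob_grip 0.6 [253.5 250.6] [0.5866 0.2046 0.09  ] ang 163.4 r 0.001
flag top 133 114.38434560926062 109.20897977232606 119.74664370852096 [0.56591696 0.25190234 0.05162295]
bar 6063 ((0.5860747694969177, 0.20477181673049927), (0.044068530201911926, 0.06358705461025238), 1.5353059768676758)
```

>>> step_arm([
  [[0,0,0],[0,0,-0.01],10],
  [[0,0,0],[0,0,0],10],
])

```text
time_s: 7.08
eef_pos: [0.5875, 0.2011, 0.0951]
ee_rot: [1.699, 2.633, -0.013]
ft_force: [-0.1, -0.6, -2.5]
width: 0.0206
```

```bash
python3 ang.py w5 0.012; python3 - <<'E'
from h import *
s=snapshot("wrist");K,R,t=(np.array(s[k]) for k in("camera_matrix","R","t"));z=s["range_z"]
for u,v in((243,210),(262,210),(254,190)):
    z0=np.median(z[v-3:v+4,u-3:u+4]);print((R.T@(z0*np.linalg.solve(K,[u,v,1])-t)).round(4))
E
```

```text
tcp [0.5875 0.2011 0.0952] jaw 24.31 z [ 0.002 -0.011 -1.   ] F [ 0.8 -0.  -6.2] M [-0.03 -0.47 -0.07] w 0.02042133829630276
pointer_tip 0.92 [254.3 154.7] [0.5694 0.2451 0.058 ] ang 113.9 r 0.0446
flag_tip 0.58 [254.  155.3] [0.5702 0.2428 0.045 ] ang 114.2 r 0.0422
knob_grip 0.63 [253.3 252.4] [0.5873 0.2045 0.09  ] ang 123.8 r 0.0003
flag top 138 114.23331804220294 109.01427293703719 119.40336501132174 [0.56606943 0.25190963 0.05152195]
bar 6091 ((0.586814284324646, 0.20431047677993774), (0.04373064637184143, 0.06458137929439545), 0.9697057604789734)
[0.572  0.2278 0.1028]
[0.5794 0.2312 0.103 ]
[0.5746 0.2334 0.0861]
```

The bar top is at 0.103 m, which is 91 + 12 mm, so the knob is fully up, and the angle matches the flag. Release and rise.

>>> step_arm([
  [[0,0,0],[0,0,0],50],
  [[0,0,0],[0,0,0],60],
  [[0,0,0],[0,0,0],60],
  [[0,0,0],[0,0,0.6],60],
  [[0,0,0],[0,0,0.8],60],
  [[0,0,0.18],[-0.3,-0.6,0.8],60],
  [[0,0,0.18],[-0.5,-0.8,0],60],
])

```text
time_s: 8.2
eef_pos: [0.5566, 0.1469, 0.1886]
ee_rot: [1.179, 2.899, -0.005]
ft_force: [-0.1, -0.9, 0.0]
width: 0.0603
```

```bash
python3 ang.py w6 0.012; python3 - <<'E'
from h import *
s=snapshot("wrist")
print(manip.state()["joint_positions"].round(2))
for n in("lever_grip","lever_axis"):
    for r in spotter.tip_of(n,"wrist")[:2]: print(n,round(r["confidence"],2),r["position"],back(s,r["position"],.092).round(4))
E
```

```text
tcp [0.5527 0.1429 0.1872] jaw 46.01 z [ 0.006 -0.011 -1.   ] F [-3.5 -2.4 -2.3] M [-0.21  0.28 -0.01] w 0.06011562276211766
pointer_tip 0.76 [344.6 122.1] [0.5694 0.2469 0.058 ] ang 113.0 r 0.0463
flag_tip 0.58 [336.6 127.7] [0.5715 0.241  0.045 ] ang 113.6 r 0.04
knob_grip 0.7 [326.5 175.3] [0.5838 0.2039 0.09  ] ang -174.6 r 0.0038
flag top 62 114.90079334087447 108.98150724073301 119.9668546124946 [0.56560743 0.25144897 0.05137548]
bar 2245 ((0.5869846343994141, 0.20400473475456238), (0.021764911711215973, 0.06378057599067688), 24.647506713867188)
[ 0.26  0.3  -0.23  1.04 -0.01  1.04]
lever_grip 0.73 [145.4, 213.7] [0.4998 0.0753 0.092 ]
lever_grip 0.2 [345.1, 124.3] [0.56   0.2381 0.092 ]
```

View pics/w6.png

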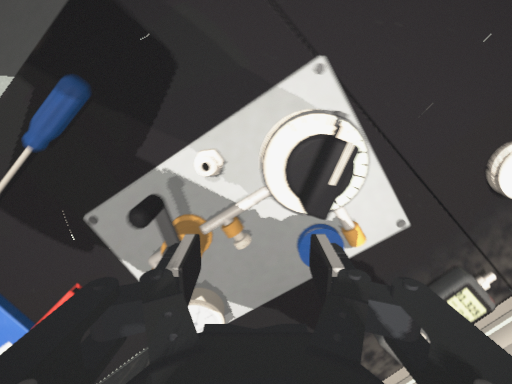

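The knob stays locked, with the bar at 24.6° (pointer 114.6°) against the flag at about 114.4°. The lever grip is at (0.500, 0.0755), bearing 152°. I'll move above it with the jaws tangential (62°).

>>> step_arm([
  [[0,0,0.14],[-0.65,-0.85,0],60],
  [[0,0,0.14],[-0.65,-0.85,0],60],
  [[0,0,0],[0,0,0],60],
])

```text
time_s: 8.93
eef_pos: [0.503, 0.0798, 0.184]
ee_rot: [0.76, 3.04, -0.008]
ft_force: [-0.6, 0.7, -0.0]
width: 0.0601
```

```bash
python3 -c "
from h import *
jaw()"
```

```text
tcp [0.503  0.0798 0.184 ] jaw 61.94 z [ 0.006 -0.007 -1.   ] F [-0.6  0.7 -0. ] M [-0.03 -0.03 -0.03] w 0.06008537268509609
```

>>> step_arm([
  [[0,0,0],[-0.08,-0.1,-0.5],60],
  [[0,0,0],[0,0,-0.8],60],
  [[0,0,0],[0,0,-0.75],60],
  [[0,0,0],[0,0,0],60],
])

```text
time_s: 9.43
eef_pos: [0.5042, 0.0794, 0.1006]
ee_rot: [0.764, 3.036, -0.003]
ft_force: [-0.9, -0.3, -0.3]
width: 0.0601
```

```bash
python3 -c "
from h import *
jaw();save(snapshot('wrist'),'w7')"
```

```text
tcp [0.5042 0.0794 0.1006] jaw 61.75 z [ 0.01  -0.005 -1.   ] F [-0.9 -0.3 -0.3] M [-0.02  0.    0.03] w 0.06006509403627109
```

View pics/w7.png

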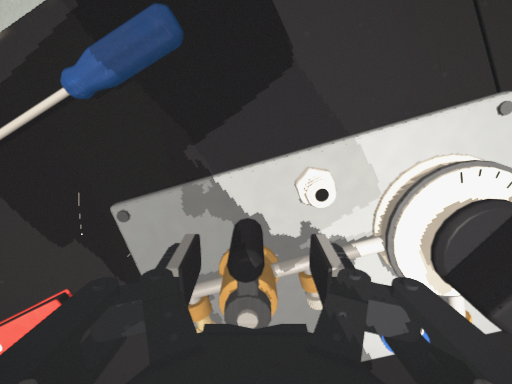

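The grip stands between the pads, about 8 px left of the midline. I'll nudge over and close.

>>> step_arm([
  [[0,0,0],[-0.08,-0.1,-0.03],50],
  [[0,0,0],[0,0,0],10],
  [[0,0,0],[0,0,0],10],
  [[0,0,0],[0,0,0],10],
  [[0,0,0],[0,0,0],10],
], newtons=40)

```text
time_s: 10.1
eef_pos: [0.5045, 0.0762, 0.1038]
ee_rot: [0.763, 3.029, 0.001]
ft_force: [0.5, 0.8, -3.0]
width: 0.0168
```

```bash
python3 - <<'E'
from h import *
jaw(); p=manip.state()["eef_pos"][:2]; a=np.array([.553,.048]); d=p-a; b=np.arctan2(d[1],d[0]); r=np.hypot(*d); print(r,np.degrees(b))
for k in range(0,95,10):
    q=a+.06*np.array([np.cos(b+np.radians(k)),np.sin(b+np.radians(k))]); print(k,((q-p)/.04).round(2)); p=q
E
```

```text
tcp [0.5045 0.0762 0.1038] jaw 61.74 z [ 0.017 -0.004 -1.   ] F [ 0.5  0.8 -3. ] M [ 0.08 -0.14 -0.04] w 0.016811466824492523
0.05605904079242703 149.81025130964107
0 [-0.09  0.05]
10 [-0.11 -0.24]
20 [-0.07 -0.25]
30 [-0.02 -0.26]
40 [ 0.02 -0.26]
50 [ 0.07 -0.25]
60 [ 0.11 -0.24]
70 [ 0.15 -0.21]
80 [ 0.18 -0.19]
90 [ 0.21 -0.15]
```

>>> step_arm([
  [[0,0,0.175],[-0.1,-0.23,-0.03],10],
  [[0,0,0.175],[-0.07,-0.24,-0.03],10],
  [[0,0,0.175],[-0.03,-0.25,-0.03],10],
  [[0,0,0.175],[0.01,-0.25,-0.03],10],
])

```text
time_s: 10.6
eef_pos: [0.4976, 0.0378, 0.1037]
ee_rot: [-0.358, 3.102, 0.014]
ft_force: [0.5, 1.3, 4.1]
width: 0.017
```

```bash
cat >l.py <<'E'
from h import *
jaw(); p=manip.state()["eef_pos"][:2]; d=p-[.553,.048]; print(np.hypot(*d),np.degrees(np.arctan2(d[1],d[0]))%360)
E
python3 l.py
```

```text
tcp [0.4976 0.0378 0.1037] jaw 103.16 z [ 0.018  0.011 -1.   ] F [0.5 1.3 4.1] M [ 0.05 -0.   -0.02] w 0.017012608356103156
0.05627585481483151 190.39945723504582
```

Tracking the arc well (bearing 190°, heading for about 242°). Continuing.

>>> step_arm([
  [[0,0,0.175],[0.06,-0.24,-0.02],10],
  [[0,0,0.175],[0.1,-0.23,-0.02],10],
  [[0,0,0.175],[0.14,-0.2,-0.02],10],
  [[0,0,0.175],[0.17,-0.18,-0.02],10],
  [[0,0,0.17],[0.2,-0.14,-0.02],10],
])

```text
time_s: 11.22
eef_pos: [0.5266, -0.0013, 0.1037]
ee_rot: [-1.671, 2.637, 0.032]
ft_force: [-6.3, 5.2, 5.6]
width: 0.0164
```

```bash
python3 l.py
```

```text
tcp [ 0.5266 -0.0013  0.1037] jaw 154.74 z [ 0.006  0.028 -1.   ] F [-6.3  5.2  5.6] M [ 1.49  2.57 -0.06] w 0.016382518429270382
0.05595156470245154 241.83725026039082
```

>>> step_arm([
  [[0,0,0],[0.15,-0.08,0],10],
  [[0,0,0],[0.15,-0.08,0],10],
])

```text
time_s: 11.48
eef_pos: [0.527, -0.0017, 0.1035]
ee_rot: [-1.68, 2.642, 0.071]
ft_force: [-21.0, 11.9, 18.8]
width: 0.0168
```

```bash
python3 l.py
```

```text
tcp [ 0.527  -0.0017  0.1035] jaw 154.91 z [-0.016  0.043 -0.999] F [-21.   11.9  18.8] M [ 2.15  3.76 -0.07] w 0.01684671824511762
0.056059181400132566 242.36730407110872
```

The force rises with no motion, so the lever is at its stop. Relax, release and retreat.

>>> step_arm([
  [[0,0,0],[0,0,0],10],
  [[0,0,0],[0,0,0],45],
  [[0,0,0],[0,0,0],45],
  [[0,0,0],[0,0,0.6],45],
  [[0,0,0],[0,0,0.8],45],
  [[0,0,0],[-0.3,0,0.9],45],
  [[0,0,0],[-0.5,0,0.9],45],
  [[0,0,0],[0,0,0],45],
])

```text
time_s: 12.48
eef_pos: [0.4951, -0.002, 0.2357]
ee_rot: [-1.678, 2.642, 0.069]
ft_force: [0.2, -0.3, 0.0]
width: 0.045
```

```bash
python3 ang.py w8 0.012; python3 - <<'E'
from h import *
H=dict(lever_grip=.092,lever_axis=.092,adapter=.012,ptfe_tape=.012,hex_key_set=0,screwdriver=0,spanner=0)
for c in("wrist","top"):
    s=snapshot(c); save(s,"end_"+c)
    for n,z in H.items():
        for r in spotter.tip_of(n,c)[:1]: print(c,n,round(r["confidence"],2),np.round(r["position"]),back(s,r["position"],z).round(4))
E
cd pics; python3 -c "
import cv2;a=cv2.imread('end_wrist.png');b=cv2.imread('end_top.png')
cv2.imwrite('end.png',cv2.resize(cv2.hconcat([a,b]),None,fx=.78,fy=.78))"
```

```text
tcp [ 0.4949 -0.002   0.2342] jaw 154.85 z [-0.016  0.043 -0.999] F [ 0.5 -0.  -0.1] M [-0.04 -0.05 -0.02] w 0.0447529299552477
wrist lever_grip 0.65 [217. 196.] [ 0.5292 -0.0057  0.092 ]
wrist lever_axis 0.87 [220. 252.] [0.5553 0.05   0.092 ]
wrist adapter 0.83 [280. 254.] [0.5089 0.1279 0.012 ]
wrist ptfe_tape 0.32 [280. 254.] [0.5089 0.1272 0.012 ]
wrist hex_key_set 0.58 [177.  46.] [ 0.5101 -0.1591  0.    ]
wrist screwdriver 0.58 [343. 122.] [ 0.3667 -0.0006  0.    ]
wrist spanner 0.51 [386. 366.] [0.4337 0.4151 0.    ]
top lever_grip 0.67 [218. 159.] [0.5909 0.211  0.092 ]
top lever_axis 0.83 [287. 176.] [0.554  0.0503 0.092 ]
top adapter 0.54 [311. 161.] [ 0.6112 -0.017   0.012 ]
top ptfe_tape 0.78 [245. 138.] [0.668  0.1518 0.012 ]
top hex_key_set 0.23 [313. 185.] [ 0.5517 -0.0238  0.    ]
top screwdriver 0.88 [299. 260.] [0.3641 0.0125 0.    ]
top spanner 0.63 [142. 230.] [0.4311 0.4016 0.    ]ang.py:14: RuntimeWarning: Mean of empty slice.
  print("flag top",m.sum(),a[m].mean(),a[m].min(),a[m].max(),P[m].mean(0))
  ret = ret.dtype.type(ret / rcount)
Traceback (most recent call last):
  File "ang.py", line 14, in <module>
    print("flag top",m.sum(),a[m].mean(),a[m].min(),a[m].max(),P[m].mean(0))
                                         ~~~~~~~~^^
ValueError: zero-size array to reduction operation minimum which has no identity
```

View pics/end.png

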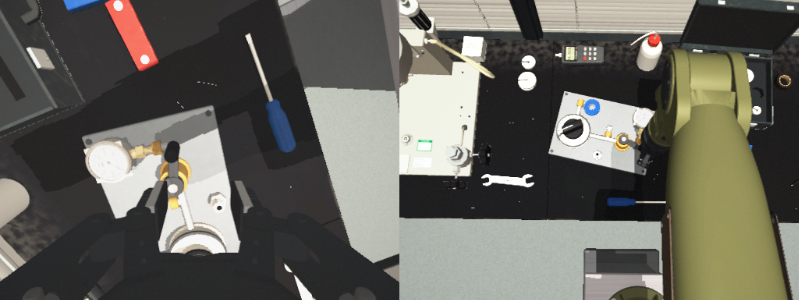

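The wrist picture shows the lever grip at (172,150), swung to the gauge side with a measured bearing of about 245°. The bystanders have not moved, and the gripper is clear. Handing in.

```bash
python3 -c "
from h import *
print(ticket.hand_in())"
```

```text
the job is handed in; nothing more can be done
None
```

The job is done in the order asked and handed in at about 13 s of the 48 s; the hand-in reported no verdict.

- **Knob turn:** I turned the knob about 49° clockwise. After release, the bar's direction put the pointer at bearing 114.6°. The flag measured 114.2–114.9° throughout, so it had not moved.
- **Knob lift:** The pull came up hard against the stop, peaking at about 53 N at the wrist. While still gripped, the bar's top measured 103 mm, which is the 91 mm start plus the full 12 mm. After release the bar still showed at that height.
- **Lever:** I swung it right, to the gauge side, until it stopped moving while the wrist force rose to about 30 N. The tool stood at bearing 242.4° at the stop, against about 241.7° expected for -1.3 rad. The camera put the released grip at about 245°, roughly 3° off, which is within measuring error.
- **Surroundings:** In the last pictures the screwdriver, spanner, tape, adapter and hex keys are where they started, to within about 1 cm, and the gripper touches nothing.

Two last checks gave nothing useful:
- **Knob re-check:** My final script for the knob angle and height failed because the gripper hid the knob. Those figures are from just after its release, before the lever was moved.
- **Top camera:** The arm blocked its view of the right side, so its labels for the lever grip, adapter and hex keys there were wrong. I used the wrist camera for those instead.

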